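Nudge the seed tray into the green corner

TASK

Push the small black seed tray along the bench into the corner where the green block meets the blue guide bar, so that it sits square with one long side flat against the bar and one end flat against the green block. Only push it with the fingers: keep it flat on the bench, do not lift or tip it. Leave the seed jar, the white lid and the yellow spoon where they are, and finish with the fingers clear.

Things in the scene. Friction and masses are not known exactly. Their poses are not given: they have to be found in the camera images.
- seed_tray: Loose black seed tray, filled level with white foam with dark holes. Acts as a solid block: 110 mm along its x, 160 mm along its y, 45 mm high; 0.3 to 0.65 kg, about 1.5 to 5 N to push on the bench. Its sides slide easily on bar and blocks (friction 0.25); fingertips drag more on it. Origin: centre of its underside. Starts on the robot's side of the bar, turned up to 0.35 rad from it.
- guide_bar: Fixed smooth blue bar on the bench, 20 mm along its own x, 460 mm along its own y, 35 mm high. Origin: centre of its underside; x points away from the robot, square to the bar, so the face for the tray is the plane x = -10 mm in its frame. It may be turned up to 0.2 rad either way on the bench.
- green_stop: Fixed green block, 90 mm along its own x, 20 mm along its own y, 35 mm high, origin at the centre of its underside. In the bar's frame it stands at x = -55 mm and y = +210 or -210 mm, axes parallel; the tray's end goes against the face that looks to the bar's middle. The tray fully home has its centre 65 mm from the bar's centre line and 90 mm along the bar from this block's centre.
- red_stop: Fixed red block of the same size and axes as the green one, at the other end of the bar. Not the one to use.
- seed_jar: Loose amber jar with a white cap, 56 mm across, 65 mm high, standing on the bench to one side of the tray. Origin: centre of its underside. Leave it alone.
- pot_lid: Loose white round lid lying flat, 72 mm across, 10 mm high, on the other side of the tray. Origin: centre of its underside. Leave it alone.
- seed_spoon: Loose yellow seeding spoon, 150 mm long, lying on the bench beyond the bar. Origin: at about its middle, on its underside; x along the spoon. Leave it alone.

How it is judged:
By the outcome, as a careful person would: the job done as asked, in the order asked, and still so for the second after the job is handed in, with the robot touching nothing.
It also fails if it takes over 51 s, if anything falls off the work surface, if the arm or the gripper's body presses on something with over 40 N, if the wrist force passes 120 N, or if a joint passes its speed limit or range.

ROBOT

A 7-joint arm with a two-finger parallel gripper is mounted at the origin on the work surface. World frame = base frame: x ahead of the robot, y to its left, z up, the work surface at z = 0. Lengths are in m, angles in rad, forces in N, time in s.
With the tool pointing down it reaches from about 0.4 to 0.875 m from the base axis. Payload 19.3 kg.
Tool frame: the origin (TCP) lies at the very end of the fingers, on their centre line; the grasp point (between the pads) lies 19 mm behind it; z points along the fingers, y is the direction in which the jaws open and shut (so a half turn about z gives the same grasp; the last joint's range is limited). The gripper opens to 85 mm and grips with 20 to 120 N. Pads are 22 mm wide; open, the fingers measure 114 mm over their backs; the gripper's body (76 mm by 85 mm) begins 54 mm behind the grasp point. The pads swing forward as they close: fully open they stand 13 mm farther back than shut.
Start: joints at [-1.206, 0.521, -0.036, 1.599, 0.021, 1.021, -0.113], TCP at [0.263, 0.567, 0.231] pointing down, gripper open.
Joint ranges: [-2.91, 2.91], [-0.3, 2.13], [-1.5, 1.42], [0.17, 2.43], [-1.26, 4.41], [0.16, 1.93], [-2.52, 2.52]. Speed limits (rad/s): [1.89, 1.89, 2.39, 2.39, 3.01, 3.01, 3.01].

INTERFACE

Orientations are given as [roll, pitch, yaw] about the fixed x, y, z axes, in that order (R = Rz(yaw) Ry(pitch) Rx(roll)).
In Python, from workcell import bot gives the robot as it stands.
- The arm moves only by the tool carry_out, never from a script. Its argument "targets" is a list of rows, each a list of 7 numbers: the shift along the tool's x, y, z in mm, then the turn, a rotation vector about the tool's x, y, z in units of 6 degrees (1.0 is 6 degrees), then the closure in counts, from 0 (fully open) to 255 (shut). A call has 1 to 5 rows; each row shifts and turns the commanded pose from where the row before left it, along the tool's axes as they then stand; what a row does not reach is not made up. A row lasts 1/12 s, in which the tool goes at most 41.7 mm and 7.16 degrees, less where a joint would pass 70% of its speed; a pose out of reach is approached as far as the arm can. A call is refused whole if a number of a shift passes 41.7 or a number of a turn 1, either way. A call with a gripper value outside its range is refused whole. The fingers move at their own pace and stop on an object; "force" is the grip in N (left out, the last holds). Time passes only in rows, so rows that do not move let the fingers close. It gives the time, the measured TCP pose, the force and the opening at its end, in the units of the state.
- bot.observe(): the state, without advancing time (a new reading comes with each control period).
- bot.grab_frame(name): name is "scene" or "top"; returns a dict with "color" (384x512x3 uint8, red, green, blue), "z_map" (384x512 float32, m along the optical axis (not along the pixel's ray), 0 where there is no reading), "K" (3x3 intrinsics, pixels), "cam_to_world" (4x4, takes a point from camera to world coordinates). Camera axes: x right, y down, z forward; pixel columns grow to the right and rows downward; lengths in m; the calibration is good to about 2 mm. A picture is of the moment at which its call begins.
- bot.job_done(): hands the job in, once; it reports no verdict.
The state is a dict: "clock": time; "qpos": joint angles; "qd": joint speeds; "joint_efforts": joint torques, N m; "position": TCP position; "tool_rot": TCP orientation; "force": force on the tool from outside, world axes, zero at the start; "moment": the same for the moment, N m; "grip_width": finger opening in m.
Only numpy, scipy, OpenCV 4.12 (cv2) and the standard library are available. Lean on these libraries where they do the work, as an engineer would, in place of code of your own. Each camera call takes 0.05 s, during which the arm holds its last target. There are 200 camera calls.

## Working session

There is one attempt and no reset: what is moved stays moved. The work goes in short steps, Python scripts to look and compute and a tool call to move; the robot and the scene stay as the last step left them, time stands still between calls to the robot, and variables do not carry over. Pictures are saved under pics/ and viewed, about 8 in all and at most 12, crops included, and the job is handed in when it is done.

Besides the shell and the picture viewer there is one more tool, called after "Request:" as name([rows], argument=value, ...), one row to a line, values as JSON. carry_out: Moves the arm, as the interface text tells. Its arguments: {"type":"object","properties":{"targets":{"type":"array","items":{"type":"array","items":{"type":"number"}}},"force":{"type":"number"}},"required":["targets"]}

```bash
mkdir -p pics
cat > h.py <<'E'
import numpy as np, cv2
from workcell import bot
def snap(name,fn):
    f=bot.grab_frame(name); cv2.imwrite('pics/'+fn,f['color'][:,:,::-1]); return f
def cloud(f):
    z=f['z_map']; K=f['K']; v,u=np.mgrid[:z.shape[0],:z.shape[1]]
    p=np.stack([(u-K[0,2])*z/K[0,0],(v-K[1,2])*z/K[1,1],z,np.ones_like(z)],-1)@f['cam_to_world'].T
    p=p[...,:3]; p[z==0]=np.nan; return p
E
python3 - <<'E'
from h import *
f=snap('top','t1.png'); p=cloud(f); np.savez('t1.npz',c=f['color'],p=p)
hsv=cv2.cvtColor(f['color'],cv2.COLOR_RGB2HSV).astype(int)
H,S,V=hsv[...,0],hsv[...,1],hsv[...,2]
for n,m in dict(blue=(H>95)&(H<130)&(S>110),green=(H>40)&(H<85)&(S>100),red=((H<8)|(H>172))&(S>120),yellow=(H>22)&(H<35)&(S>120)).items():
    k=m&(p[...,2]>0.003)&(p[...,2]<.08)
    q=p[k]; v,u=np.nonzero(k)
    if len(q)<10: print(n,len(q));continue
    top=q[q[:,2]>np.nanpercentile(q[:,2],90)-.006] 
    r=cv2.minAreaRect(top[:,:2].astype(np.float32)*1000)
    print(n,len(q),'px',u.mean(),v.mean(),'ztop',np.median(top[:,2]),r)
print(bot.observe()); print(f['cam_to_world'].round(3))
E
```

```text
blue 1353 px 252.19881744271987 163.16260162601625 ztop 0.034325941944781724 ((495.7756652832031, -18.917816162109375), (391.82562255859375, 969.5023803710938), 4.034810543060303)
green 331 px 338.97280966767374 191.60422960725074 ztop 0.03437198122425217 ((560.66455078125, -37.2308349609375), (940.4505004882812, 429.4358825683594), 85.3681411743164)
red 332 px 166.85542168674698 174.81024096385542 ztop 0.034022321059979155 ((660.9239501953125, -112.874755859375), (752.541748046875, 258.4477844238281), 89.96554565429688)
yellow 412 px 279.75728155339806 108.38349514563107 ztop 0.017241636764009582 ((733.7049560546875, -291.41534423828125), (601.3663330078125, 239.71461486816406), 59.275108337402344)
{'clock': 0.05, 'qpos': array([-1.20621596,  0.52203757, -0.0363304 ,  1.60000745,  0.02117267,
        1.02110681, -0.11281832]), 'qd': array([ 2.74392119e-04, -2.74019485e-04, -1.88156956e-03, -7.44027248e-04,
       -6.27291423e-04, -1.36639721e-03,  7.94101075e-05]), 'joint_efforts': array([ 4.07440952e-03, -9.29410028e+01,  1.98728196e+00, -3.70968676e+01,
        1.83387939e-02,  5.31894009e-03, -3.04862908e-05]), 'position': array([0.26313714, 0.56652609, 0.23071122]), 'tool_rot': array([-3.14041880e+00,  5.97600507e-05,  2.70677232e+00]), 'force': array([ 0.5063001 , -0.0608386 , -0.39908067]), 'moment': array([-0.00735759,  0.02057084, -0.03634195]), 'grip_width': 0.08527703729779916}
[[-0.001 -1.     0.027  0.56 ]
 [-1.     0.    -0.011  0.021]
 [ 0.011 -0.027 -1.     0.959]
 [ 0.     0.     0.     1.   ]]
```

View pics/t1.png

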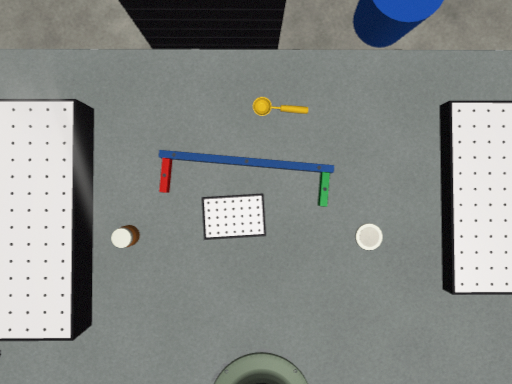

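The top view shows image up as +x and image right as -y. The bar runs from (163,154) to (330,169), with green on the right at (325,188) and red at (166,175). The tray is at (234,217), the jar at (125,237), the lid at (369,237) and the spoon at (280,108). Next I'll fit the poses.

```bash
cat >> h.py <<'E'
def poses(f,p,verbose=True):
    hsv=cv2.cvtColor(f,cv2.COLOR_RGB2HSV).astype(int); H,S,V=hsv[...,0],hsv[...,1],hsv[...,2]
    win=(p[...,0]>.33)&(p[...,0]<.9)&(abs(p[...,1])<.4); out={}
    Z=p[...,2]
    ms=dict(blue=(H>95)&(H<130)&(S>110)&(Z>.02)&(Z<.06),green=(H>40)&(H<85)&(S>100)&(Z>.02)&(Z<.06),red=((H<8)|(H>172))&(S>120)&(Z>.02)&(Z<.06),
      tray=((V<70)|((S<40)&(V>150))|(V<100))&(Z>.036)&(Z<.055)&(abs(p[...,1])<.25))
    for n,m in ms.items():
        m=(m&win).astype(np.uint8); k,l,st,_=cv2.connectedComponentsWithStats(m)
        if k<2: continue
        q=p[l==1+st[1:,4].argmax()]
        (c,s,a)=cv2.minAreaRect(q[:,:2].astype(np.float32)*1000)
        if s[0]>s[1]: a-=90; s=s[::-1]   # a: direction of short side from +x
        a=(a+90)%180-90
        out[n]=(np.array(c),a); print(n,len(q),'c',np.round(c,1),'size',np.round(s,1),'short-axis deg',round(a,2),'z',round(float(np.median(q[:,2])),4))
    return out
E
python3 - <<'E'
from h import *
d=np.load('t1.npz'); poses(d['c'],d['p'])
p=d['p']
for n,(u,v) in dict(jar=(122,238),lid=(369,237)).items(): print(n,p[v,u])
f=snap('scene','s1.png'); q=cloud(f); poses(f['color'],q)
print(f['cam_to_world'].round(2)[:3,3])
E
```

```text
blue 1293 c [643.8  36.5] size [ 20.1 457.4] short-axis deg -5.01 z 0.0343
green 275 c [ 571.1 -166.4] size [20.6 89.6] short-axis deg 85.03 z 0.0342
red 284 c [607.5 250.5] size [19.8 89.2] short-axis deg 85.54 z 0.0338
tray 2497 c [500.5  70.1] size [110.  159.7] short-axis deg 3.49 z 0.0435
jar [0.44794417 0.34655452 0.06443238]
lid [ 0.44192738 -0.29243696  0.00614576]
blue 1605 c [645.8  36.2] size [ 26.2 456.1] short-axis deg -5.51 z 0.0343
green 168 c [ 573.  -166.6] size [20.7 88.1] short-axis deg 84.6 z 0.0355
red 157 c [607.4 250.5] size [18.6 93.2] short-axis deg 84.76 z 0.0361
tray 1327 c [503.3  70.1] size [118.6 159.7] short-axis deg 3.22 z 0.0451
[1.48 0.09 0.69]
```

View pics/s1.png

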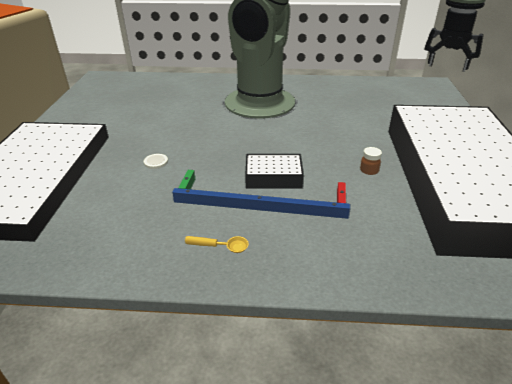

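Request:
carry_out([
  [-23,-25,0,0,0,0,0],
  [-23,-25,0,0,0,0,0],
  [-23,-25,0,0,0,0,0],
  [-23,-25,0,0,0,0,0],
  [-23,-25,0,0,0,0,0],
])

```text
clock: 0.52
position: [0.315, 0.4033, 0.231]
tool_rot: [-3.141, -0.0, 2.707]
force: [1.1, 1.4, -0.2]
grip_width: 0.0854
```

Request:
carry_out([
  [-23,-25,0,0,0,0,0],
  [-23,-25,0,0,0,0,0],
  [-23,-25,0,0,0,0,0],
  [-23,-25,0,0,0,0,0],
  [-23,-25,0,0,0,0,0],
])

```text
clock: 0.93
position: [0.3666, 0.2416, 0.2312]
tool_rot: [-3.142, -0.0, 2.707]
force: [0.7, 0.8, -0.3]
grip_width: 0.0855
```

Request:
carry_out([
  [-23,-25,0,0,0,0,0],
  [-23,-25,0,0,0,0,0],
  [-23,-25,0,0,0,0,0],
  [-23,-25,0,0,0,0,0],
  [0,0,0,0,0,0,0],
])

```text
clock: 1.35
position: [0.409, 0.1083, 0.2313]
tool_rot: [-3.14, 0.001, 2.701]
force: [0.9, -0.8, -0.0]
grip_width: 0.0851
```

Request:
carry_out([
  [0,0,10,0,0,-0.8,0],
  [0,0,10,0,0,-0.8,0],
  [0,0,10,0,0,-0.8,0],
  [0,0,10,0,0,-0.8,0],
  [0,0,0,0,0,0,0],
])

```text
clock: 1.77
position: [0.4071, 0.1134, 0.1899]
tool_rot: [-3.14, -0.002, 3.046]
force: [-0.2, -0.2, 0.9]
grip_width: 0.0855
```

Request:
carry_out([
  [-3,-12,0,0,0,-0.08,0],
  [-4,-12,0,0,0,0,0],
  [-4,-11,10,0,0,0,0],
  [0,0,35,0,0,0,0],
  [0,0,35,0,0,0,0],
])

```text
clock: 2.18
position: [0.4168, 0.0776, 0.1117]
tool_rot: [3.14, 0.004, 3.046]
force: [1.8, 0.9, -0.8]
grip_width: 0.0854
```

Request:
carry_out([
  [0,0,35,0,0,0,0],
  [0,0,30,0,0,0,0],
  [0,0,22,0,0,0,0],
  [0,0,15,0,0,0,0],
  [0,0,0,0,0,0,0],
])

```text
clock: 2.6
position: [0.4145, 0.0776, 0.0073]
tool_rot: [-3.14, -0.003, 3.048]
force: [-0.9, -0.5, 0.4]
grip_width: 0.0859
```

Run:
```python
from h import *
s=bot.observe(); print(s['clock'],s['qpos'].round(2),s['position'],s['tool_rot'],s['force'])
f=snap('scene','s2.png'); cv2.imwrite('pics/s2c.png',cv2.resize(f['color'][80:260,140:420,::-1],None,fx=2.5,fy=2.5))
```

```text
2.6 [-0.35  0.65  0.03  2.26 -0.07  0.24  1.22] [0.4144765  0.07761636 0.00726655] [-3.1400032  -0.00336742  3.04750973] [-0.86251268 -0.49451195  0.42029226]
```

View pics/s2c.png

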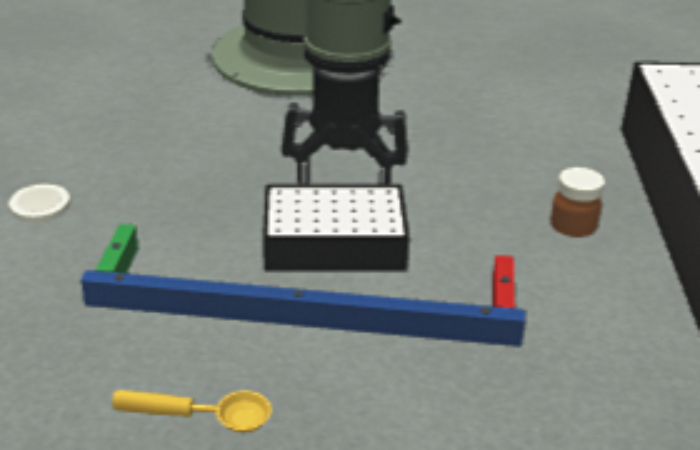

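The fingers straddle the middle of the tray's robot-side long edge: tips at (303,175) and (387,175) in the crop, tray at (336,225). Now I'll push it square towards the bar, about 100 mm to contact.

Request:
carry_out([
  [-8,0,0,0,0,0,0],
  [-8,0,0,0,0,0,0],
  [-6,0,0,0,0,0,0],
  [-6,0,0,0,0,0,0],
  [-6,0,0,0,0,0,0],
])

```text
clock: 3.07
position: [0.4504, 0.0748, 0.0099]
tool_rot: [3.141, 0.001, 3.05]
force: [-1.7, 1.8, 0.5]
grip_width: 0.0855
```

Request:
carry_out([
  [-6,0,0,0,0,0,0],
  [-6,0,0,0,0,0,0],
  [-6,0,0,0,0,0,0],
  [-6,0,0,0,0,0,0],
  [-6,0,0,0,0,0,0],
])

```text
clock: 3.48
position: [0.4798, 0.0719, 0.0093]
tool_rot: [-3.142, -0.0, 3.05]
force: [-2.9, 0.7, 1.0]
grip_width: 0.0852
```

Request:
carry_out([
  [-6,0,0,0,0,0,0],
  [-6,0,0,0,0,0,0],
  [-6,0,0,0,0,0,0],
  [-5,0,0,0,0,0,0],
  [-4,0,0,0,0,0,0],
])

```text
clock: 3.9
position: [0.5068, 0.0695, 0.0093]
tool_rot: [-3.142, 0.0, 3.05]
force: [-3.2, 0.2, 0.0]
grip_width: 0.0852
```

Run:
```python
from h import *
s=bot.observe(); print(s['clock'],s['position'],s['tool_rot'],s['force'])
f=snap('top','t2.png'); poses(f['color'],cloud(f))
```

```text
3.9 [0.50678982 0.06949099 0.00925461] [-3.14158991e+00  1.48988970e-04  3.05010873e+00] [-3.20926834  0.21232466  0.01193748]
blue 1292 c [643.7  36.6] size [ 19.9 457.9] short-axis deg -5.03 z 0.0342
green 274 c [ 571.1 -166.9] size [21.8 89.7] short-axis deg 85.22 z 0.0338
red 283 c [607.7 250.6] size [19.5 89.5] short-axis deg 84.31 z 0.0339
tray 1690 c [572.2  58.4] size [109.5 159.2] short-axis deg -5.49 z 0.0434
```

Request:
carry_out([
  [-3,0,0,0,0,0,0],
  [-2,0,0,0,0,0,0],
  [-2,0,0,0,0,0,0],
  [-1,0,0,0,0,0,0],
  [0,0,0,0,0,0,0],
])

```text
clock: 4.37
position: [0.5144, 0.0688, 0.0093]
tool_rot: [3.142, 0.0, 3.05]
force: [-0.7, -0.1, 1.0]
grip_width: 0.0853
```

Request:
carry_out([
  [-1,0,0,0,0,0,0],
  [-1,0,0,0,0,0,0],
  [0,0,0,0,0,0,0],
])

```text
clock: 4.62
position: [0.5153, 0.0687, 0.0092]
tool_rot: [-3.141, -0.002, 3.051]
force: [-7.1, -0.3, 2.7]
grip_width: 0.0857
```

Request:
carry_out([
  [10,0,0,0,0,0,0],
  [15,0,0,0,0,0,0],
  [0,0,-30,0,0,0,0],
  [0,0,-35,0,0,0,0],
  [0,0,-35,0,0,0,0],
])

```text
clock: 5.03
position: [0.4907, 0.0709, 0.1103]
tool_rot: [-3.141, -0.001, 3.05]
force: [0.4, -0.2, 0.8]
grip_width: 0.085
```

Request:
carry_out([
  [-15,20,-20,0,0,0,120],
  [-25,30,0,0,0,0,120],
  [-25,30,0,0,0,0,120],
  [-24,29,0,0,0,0,120],
  [0,0,0,0,0,1,120],
])

```text
clock: 5.45
position: [0.5934, 0.1774, 0.1295]
tool_rot: [3.138, 0.003, 2.952]
force: [-0.6, 0.9, -0.3]
grip_width: 0.0454
```

Request:
carry_out([
  [0,0,0,0,0,1,120],
  [0,0,0,0,0,1,120],
  [0,0,0,0,0,1,120],
  [0,0,0,0,0,1,120],
  [0,0,0,0,0,1,120],
])

```text
clock: 5.87
position: [0.59, 0.1714, 0.1294]
tool_rot: [3.141, 0.0, 2.417]
force: [-0.3, -0.4, -0.4]
grip_width: 0.0453
```

Request:
carry_out([
  [0,0,0,0,0,1,120],
  [0,0,0,0,0,1,120],
  [0,0,0,0,0,1,120],
  [0,0,0,0,0,1,120],
  [0,0,0,0,0,1,120],
])

```text
clock: 6.28
position: [0.59, 0.1714, 0.1294]
tool_rot: [3.141, 0.0, 1.893]
force: [0.2, 0.0, -0.3]
grip_width: 0.0457
```

Request:
carry_out([
  [0,0,0,0,0,1,120],
  [0,0,0,0,0,1,120],
  [0,0,0,0,0,1,120],
  [0,0,0,0,0,1,120],
  [0,0,0,0,0,0,120],
])

```text
clock: 6.7
position: [0.5899, 0.1716, 0.1293]
tool_rot: [3.141, 0.0, 1.475]
force: [-0.4, 0.4, 0.4]
grip_width: 0.0451
```

Run:
```python
from h import *
s=bot.observe(); print(s['clock'],s['position'],s['tool_rot'],s['force'],s['grip_width'],s['qpos'].round(2))
f=snap('scene','s3.png'); poses(f['color'],cloud(f))
cv2.imwrite('pics/s3c.png',cv2.resize(f['color'][80:260,140:420,::-1],None,fx=2.5,fy=2.5))
```

```text
6.7 [0.58986646 0.17161984 0.12925479] [3.14125885e+00 2.37376251e-04 1.47450988e+00] [-0.36062757  0.36326628  0.35312829] 0.04513345624491597 [-0.7   0.68  0.49  1.74 -0.42  0.83 -0.12]
blue 1616 c [646.4  36.4] size [ 27.3 455.6] short-axis deg -4.7 z 0.0344
green 167 c [ 572.8 -166.6] size [20.7 85.8] short-axis deg 85.5 z 0.0353
red 158 c [608.1 250.1] size [19.  91.3] short-axis deg 83.76 z 0.0362
tray 1535 c [581.4  57.5] size [115.3 161.3] short-axis deg -4.42 z 0.0452
```

View pics/s3c.png

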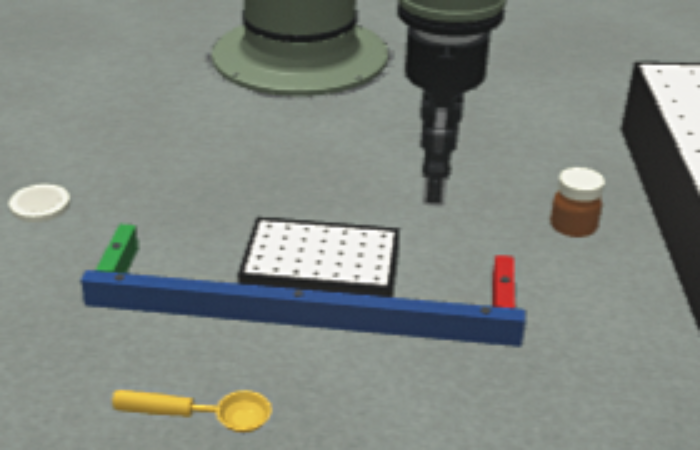

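The tray lies along the bar (crop: tray at (320,255), its edge against the bar). The fingers are clear beyond its +y end at (432,190). Now I'll lower and push along the bar.

Request:
carry_out([
  [0,0,30,0,0,-0.09,120],
  [0,0,30,0,0,0,120],
  [0,0,30,0,0,0,120],
  [0,0,24,0,0,0,120],
  [-8,0,0,0,0,0,120],
])

```text
clock: 7.17
position: [0.5867, 0.1643, 0.0111]
tool_rot: [-3.136, 0.001, 1.495]
force: [-1.2, 0.2, -0.6]
grip_width: 0.0452
```

Request:
carry_out([
  [-7,0,0,0,0,0,120],
  [-7,0,0,0,0,0,120],
  [-7,0,0,0,0,0,120],
  [-7,0,0,0,0,0,120],
  [-7,0,0,0,0,0,120],
])

```text
clock: 7.58
position: [0.5868, 0.1282, 0.0165]
tool_rot: [3.14, -0.001, 1.489]
force: [0.1, 3.4, 1.3]
grip_width: 0.0451
```

Request:
carry_out([
  [-8,0,0,0,0,0,120],
  [-8,0,0,0,0,0,120],
  [-8,0,0,0,0,0,120],
  [-8,0,0,0,0,0,120],
  [-8,0,0,0,0,0,120],
])

```text
clock: 8.0
position: [0.583, 0.0878, 0.0153]
tool_rot: [3.142, 0.0, 1.489]
force: [0.6, 2.5, 1.2]
grip_width: 0.0452
```

Run:
```python
from h import *
s=bot.observe(); print(s['clock'],s['position'],s['tool_rot'],s['force'])
f=snap('top','t3.png'); o=poses(f['color'],cloud(f))
```

```text
8.0 [0.58296297 0.08777832 0.01533614] [3.14152413e+00 5.91672695e-05 1.48883869e+00] [0.63048095 2.50757327 1.16353604]
blue 625 c [633.4 -80.6] size [ 20.6 221.9] short-axis deg -4.81 z 0.0343
green 278 c [ 571.2 -166.4] size [20.5 89.7] short-axis deg 84.82 z 0.034
red 283 c [607.8 250.8] size [20.3 89.3] short-axis deg 85.76 z 0.034
tray 1732 c [573.2 -21.2] size [109.6 122.4] short-axis deg -5.06 z 0.0436
```

Request:
carry_out([
  [-8,0,0,0,0,0,120],
  [-8,0,0,0,0,0,120],
  [-8,0,0,0,0,0,120],
  [-8,0,0,0,0,0,120],
  [-8,0,0,0,0,0,120],
])

```text
clock: 8.47
position: [0.5795, 0.0478, 0.0152]
tool_rot: [-3.141, 0.0, 1.489]
force: [0.5, 2.5, -0.4]
grip_width: 0.0451
```

Request:
carry_out([
  [-7,0,0,0,0,0,120],
  [-6,0,0,0,0,0,120],
  [-5,0,0,0,0,0,120],
  [-4,0,0,0,0,0,120],
  [-3,0,0,0,0,0,120],
])

```text
clock: 8.88
position: [0.5776, 0.0234, 0.0153]
tool_rot: [-3.142, 0.0, 1.489]
force: [-0.6, 1.8, -0.7]
grip_width: 0.0455
```

Request:
carry_out([
  [-3,0,0,0,0,0,120],
  [-2,0,0,0,0,0,120],
  [-2,0,0,0,0,0,120],
  [0,0,0,0,0,0,120],
])

```text
clock: 9.22
position: [0.5771, 0.0165, 0.0153]
tool_rot: [3.142, 0.0, 1.489]
force: [-0.1, 0.6, -0.2]
grip_width: 0.0453
```

Request:
carry_out([
  [-2,0,0,0,0,0,120],
  [-1,0,0,0,0,0,120],
  [0,0,0,0,0,0,120],
])

```text
clock: 9.47
position: [0.5769, 0.014, 0.0153]
tool_rot: [3.142, -0.0, 1.489]
force: [-0.0, 3.5, -0.2]
grip_width: 0.0454
```

Request:
carry_out([
  [-1,0,0,0,0,0,120],
  [0,0,0,0,0,0,120],
])

```text
clock: 9.63
position: [0.5769, 0.014, 0.0153]
tool_rot: [-3.142, -0.001, 1.49]
force: [1.1, 7.5, 0.8]
grip_width: 0.0453
```

Request:
carry_out([
  [-1,0,0,0,0,0,120],
  [-1,0,0,0,0,0,120],
  [0,0,0,0,0,0,120],
])

```text
clock: 9.88
position: [0.577, 0.0139, 0.0154]
tool_rot: [-3.142, -0.003, 1.491]
force: [1.5, 18.4, 1.4]
grip_width: 0.0448
```

Request:
carry_out([
  [5,0,0,0,0,0,120],
  [10,0,0,0,0,0,120],
  [15,0,0,0,0,0,120],
  [10,0,-25,0,0,0,120],
  [10,0,-35,0,0,0,120],
])

```text
clock: 10.3
position: [0.5791, 0.0614, 0.0738]
tool_rot: [-3.137, 0.002, 1.489]
force: [0.2, 0.3, -0.1]
grip_width: 0.0451
```

Request:
carry_out([
  [30,0,-20,0,0,0,120],
  [35,0,-10,0,0,0,120],
  [35,0,-10,0,0,0,120],
  [25,0,0,0,0,0,120],
  [0,0,0,0,0,0,120],
])

```text
clock: 10.72
position: [0.5906, 0.1924, 0.1154]
tool_rot: [3.141, -0.003, 1.496]
force: [-0.1, 0.6, -1.1]
grip_width: 0.045
```

```bash
cat > chk.py <<'E'
from h import *
import sys
t=sys.argv[1]
s=bot.observe(); print(s['clock'],s['position'],s['tool_rot'],s['force'])
f=snap('top','t%s.png'%t); p=cloud(f); o=poses(f['color'],p)
a=np.radians(-5.03); R=np.array([[np.cos(a),-np.sin(a)],[np.sin(a),np.cos(a)]])
print('tray in bar frame',(o['tray'][0]-o['blue'][0])@R,'from green',(o['tray'][0]-o['green'][0])@R)
a=cv2.resize(f['color'][130:250,200:360,::-1],None,fx=5,fy=5,interpolation=cv2.INTER_CUBIC); cv2.imwrite('pics/t%sc.png'%t,a)
E
python3 chk.py 4
```

```text
10.7167 [0.59064927 0.19236577 0.11544844] [ 3.14102171e+00 -2.52677851e-03  1.49569909e+00] [-0.07305077  0.61267968 -1.14222725]
blue 1113 c [641.1   7.8] size [ 20.4 399.9] short-axis deg -5.06 z 0.0343
green 222 c [ 571.2 -166.5] size [20.3 89.8] short-axis deg 84.8 z 0.0343
tray 2485 c [568.7 -76.3] size [109.8 160.2] short-axis deg -4.84 z 0.0435
tray in bar frame [-64.78603337 -90.11268561] from green [-10.39294861  89.61212998]
```

View pics/t4c.png

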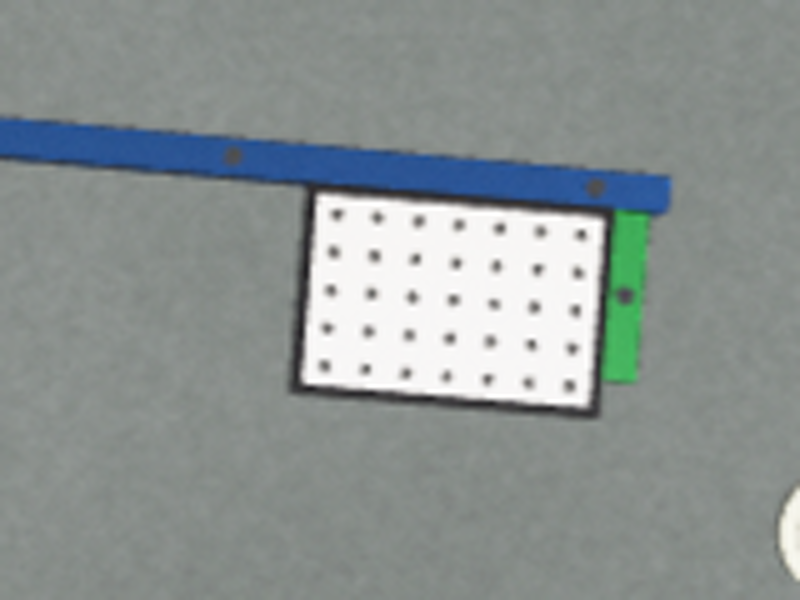

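The tray looks home (crop: top edge along the bar from (315,185) to (605,212), end on green at x≈607). The yaw differs from the bar by about 0.2°, so I'll give one light seating push on the long side.

Request:
carry_out([
  [-34,-11,0,0,0,0,120],
  [-34,-11,0,0,0,0,120],
  [-34,-11,0,0,0,0,120],
  [-34,-11,0,0,0,0,120],
  [-34,-11,0,0,0,0,120],
])

```text
clock: 11.18
position: [0.5209, 0.0181, 0.1152]
tool_rot: [-3.141, 0.001, 1.488]
force: [1.5, -0.9, -1.0]
grip_width: 0.0453
```

Request:
carry_out([
  [-34,-11,0,0,0,0,120],
  [-34,-11,0,0,0,0,120],
  [-34,-11,0,0,0,0,0],
  [0,0,0,0,0,-1,0],
  [0,0,0,0,0,-1,0],
])

```text
clock: 11.6
position: [0.4797, -0.0814, 0.1154]
tool_rot: [-3.141, 0.001, 1.698]
force: [0.8, 0.6, -0.0]
grip_width: 0.0793
```

Request:
carry_out([
  [0,0,0,0,0,-1,0],
  [0,0,0,0,0,-1,0],
  [0,0,0,0,0,-1,0],
  [0,0,0,0,0,-1,0],
  [0,0,0,0,0,-1,0],
])

```text
clock: 12.02
position: [0.4804, -0.0795, 0.1152]
tool_rot: [-3.141, 0.0, 2.226]
force: [-0.7, 0.1, -0.2]
grip_width: 0.0853
```

Request:
carry_out([
  [0,0,0,0,0,-1,0],
  [0,0,0,0,0,-1,0],
  [0,0,0,0,0,-1,0],
  [0,0,0,0,0,-1,0],
  [0,0,0,0,0,-1,0],
])

```text
clock: 12.43
position: [0.4804, -0.0795, 0.1152]
tool_rot: [-3.141, -0.0, 2.749]
force: [0.0, -0.6, -0.2]
grip_width: 0.0857
```

Request:
carry_out([
  [0,0,0,0,0,-1,0],
  [0,0,0,0,0,-0.95,0],
  [0,0,0,0,0,0,0],
  [0,0,0,0,0,0,0],
])

```text
clock: 12.77
position: [0.4806, -0.0793, 0.1152]
tool_rot: [-3.141, -0.0, 2.945]
force: [-0.6, -0.0, 0.2]
grip_width: 0.0853
```

```bash
python3 -c "
from h import *
s=bot.observe();print(s['clock'],s['position'],s['tool_rot'],s['force'],s['qpos'].round(2))"
```

```text
12.7667 [ 0.48056137 -0.07931794  0.11521985] [-3.14136002e+00 -2.63922896e-04  2.94530795e+00] [-0.6165116  -0.02977025  0.19049741] [ 0.01  0.48  0.04  2.06 -0.03  0.6   1.45]
```

Request:
carry_out([
  [3,8,0,0,0,-0.54,0],
  [0,0,25,0,0,-0.5,0],
  [0,0,30,0,0,0,0],
  [0,0,30,0,0,0,0],
  [0,0,21,0,0,0,0],
])

```text
clock: 13.18
position: [0.4787, -0.0705, 0.0073]
tool_rot: [-3.141, -0.001, 3.054]
force: [0.1, -0.0, 0.3]
grip_width: 0.0855
```

Request:
carry_out([
  [-5,0,0,0,0,0,0],
  [-5,0,0,0,0,0,0],
  [-5,0,0,0,0,0,0],
  [-4,0,0,0,0,0,0],
  [0,0,0,0,0,0,0],
])

```text
clock: 13.6
position: [0.5003, -0.0719, 0.0106]
tool_rot: [3.142, 0.003, 3.058]
force: [-0.0, 0.4, -0.5]
grip_width: 0.0858
```

Request:
carry_out([
  [-2,0,0,0,0,0,0],
  [-1,0,0,0,0,0,0],
  [-1,0,0,0,0,0,0],
  [0,0,0,0,0,0,0],
])

```text
clock: 13.93
position: [0.5024, -0.0721, 0.0094]
tool_rot: [-3.142, -0.0, 3.058]
force: [0.4, 1.1, 0.4]
grip_width: 0.0855
```

Request:
carry_out([
  [-1,0,0,0,0,0,0],
  [0,0,0,0,0,0,0],
])

```text
clock: 14.1
position: [0.5025, -0.0722, 0.0091]
tool_rot: [-3.141, -0.002, 3.058]
force: [-3.9, 0.1, 1.1]
grip_width: 0.0857
```

Request:
carry_out([
  [-1,0,0,0,0,0,0],
  [-0.5,0,0,0,0,0,0],
  [0,0,0,0,0,0,0],
])

```text
clock: 14.35
position: [0.5025, -0.0722, 0.0088]
tool_rot: [-3.141, -0.005, 3.058]
force: [-12.3, 1.4, 5.8]
grip_width: 0.0854
```

It is seated firmly at 12 N without moving. Retracting straight back and up.

Request:
carry_out([
  [5,0,0,0,0,0,0],
  [10,0,0,0,0,0,0],
  [12,0,-10,0,0,0,0],
  [10,0,-30,0,0,0,0],
  [0,0,-35,0,0,0,0],
])

```text
clock: 14.77
position: [0.465, -0.069, 0.0837]
tool_rot: [-3.141, -0.005, 3.059]
force: [1.9, 0.4, 1.0]
grip_width: 0.0855
```

Request:
carry_out([
  [0,0,-35,0,0,0,0],
  [0,25,-30,0,0,0,0],
  [0,35,0,0,0,0,0],
  [0,38,0,0,0,0,0],
  [0,38,0,0,0,0,0],
])

```text
clock: 15.18
position: [0.4796, 0.0678, 0.1502]
tool_rot: [3.141, 0.002, 3.057]
force: [0.6, -0.2, 0.5]
grip_width: 0.0853
```

Request:
carry_out([
  [0,38,0,0,0,0,0],
  [0,38,0,0,0,0,0],
  [0,30,0,0,0,0,0],
  [0,0,0,0,0,0,0],
  [0,0,0,0,0,0,0],
])

```text
clock: 15.6
position: [0.4878, 0.1736, 0.1491]
tool_rot: [3.141, 0.0, 3.062]
force: [-0.6, -0.6, -0.0]
grip_width: 0.0855
```

```bash
sed -i 's/^a=cv2.resize.*/cv2.imwrite("pics\/t%sc.png"%t,f["color"][:,:,::-1])/' chk.py; python3 chk.py 5
```

```text
15.6 [0.48784929 0.17361189 0.14911699] [3.14128613e+00 1.04149765e-04 3.06175253e+00] [-0.59975359 -0.56882482 -0.01025568]
blue 1270 c [643.5  36.6] size [ 20.6 458. ] short-axis deg -4.94 z 0.0343
green 222 c [ 570.9 -167.5] size [18.7 89.3] short-axis deg 84.58 z 0.0343
red 281 c [607.7 251.1] size [20.  89.4] short-axis deg 85.34 z 0.0338
tray 2485 c [568.6 -76.3] size [109.8 160.2] short-axis deg -4.89 z 0.0436
tray in bar frame [ -64.72936622 -119.08776394] from green [-10.25232148  90.62767646]
```

View pics/t5c.png

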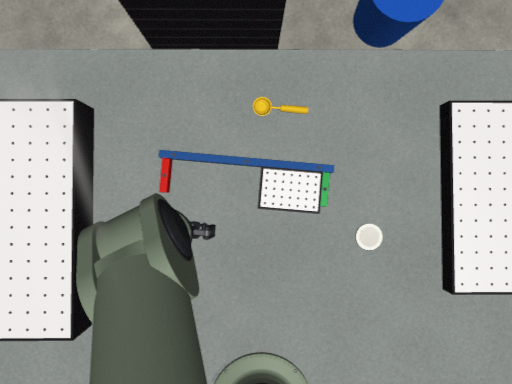

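The top view shows the tray at (290,190), flush with bar and green. The lid (369,237) and spoon (280,108) haven't moved. The arm hides the jar, so I'll check it with the scene camera and hand in.

Run:
```python
from h import *
a=cv2.imread('pics/s1.png').astype(int); f=snap('scene','s6.png'); b=f['color'][:,:,::-1].astype(int)
for n,(r0,r1,c0,c1) in dict(jar=(145,178,357,384),lid=(150,170,140,172),spoon=(230,255,180,252)).items(): print(n,abs(a-b)[r0:r1,c0:c1].mean().round(2))
s=bot.observe(); print(s['clock'],s['force'],abs(s['qd']).max())
print(bot.job_done())
```

```text
jar 0.76
lid 0.7
spoon 0.74
15.7 [-0.80108824 -0.64592397  0.06670251] 0.015991841193603442
the job is handed in; nothing more can be done
None
```

The tray is home in the corner of the green block and the blue bar, and the job was handed in at 15.7 s. I pushed it square against the bar with open fingers, slid it along the bar onto the green block, and finished with a light 12 N seating push on the long side.

**Final position:** the last top view puts the tray centre 64.7 mm from the bar's centre line (65 wanted) and 90.6 mm from the green block along the bar (90 wanted). Its angle is -4.89° against the bar's -4.94°. The distance along the bar from the bar's centre read 119.1 mm against 120 wanted. The two along-bar readings differ by under 1 mm, within camera accuracy, and the tray did not move when pressed with 18 N into the green block.

**Other objects:** the jar, lid and spoon look unchanged in the scene camera before and after. The fingers are clear, and the highest force reading I saw was about 18 N. No check failed.

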